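# Wedge up an engraving bed

## Robot

A 6-joint arm with a two-finger parallel gripper is mounted at the origin on a cart in front of the work surface, level with it; the furniture and walls round the work are solid. World frame = base frame: x ahead of the robot, y to its left, z up, the work surface at z = 0. Lengths are in m, angles in rad, forces in N, time in s.
With the tool pointing down it reaches from about 0.35 to 0.85 m from the base axis. Payload 8.1 kg.
Tool frame: the origin (TCP) lies at the very end of the fingers, on their centre line; the grasp point (between the pads) lies robot.grip_point_offset behind it (robot.grip_point_offset is the distance from the TCP to the grasp point, in m); z points along the fingers, y is the line along which they close (so a half turn about z gives the same grasp; the last joint's range is limited). The gripper opens to 93 mm and grips with 3 to 60 N. Pads are 15 mm wide; open, the fingers measure 128 mm over their backs; the gripper's body (75 mm by 188 mm) begins 65 mm behind the grasp point.
Start: joints at [1.198, 0.13, 1.488, -0, 1.523, -0.085], TCP at [0.17, 0.575, 0.219] pointing down, gripper open.
Joint ranges: [-2.96, 2.96], [-0.89, 2.26], [0.02, 2.5], [-1.34, 4.48], [0, 2.73], [-2.66, 2.66]. Speed limits (rad/s): [2.39, 2.39, 2.79, 3.14, 3.14, 3.14].

## Interface

Orientations are given as a rotation vector (axis times angle).
In Python, from plant import robot, eyes gives the robot as it stands. The module is installed in compiled form; this text tells all that it offers.
- The arm moves only by the tool apply_moves, never from a script. Its argument "steps" is one flat list of numbers, 7 for each row, row after row: the shift along the tool's x, y, z in units of 30 mm (1.0 is 30 mm), then the turn, a rotation vector about the tool's x, y, z in units of 6 degrees (1.0 is 6 degrees), then the opening in per cent of the stroke, from 0 (shut) to 100 (fully open). In form: [dx, dy, dz, ax, ay, az, fingers, dx, dy, dz, ax, ay, az, fingers, ...]. A call has 1 to 12 rows; each row shifts and turns the commanded pose from where the row before left it, along the tool's axes as they then stand; what a row does not reach is not made up. A row lasts 1/12 s, in which the tool goes at most 41.7 mm and 7.16 degrees, less where a joint would pass 70% of its speed; a pose out of reach is approached as far as the arm can. A call is refused whole if a number of a shift passes 1 or a number of a turn 1, either way. A call with a gripper value outside its range is refused whole. The fingers move at their own pace and stop on an object; "grip_force" is the grip in N (left out, the last holds). Time passes only in rows, so rows that do not move let the fingers close. It gives the time, the measured TCP pose, the force, the opening and the grip force at its end, in the units of the state.
- robot.read_state(): the state, without advancing time (a new reading comes with each control period).
- eyes.read_camera(name): name is "side" or "top" or "wrist"; returns the picture (384x512x3 uint8, red, green, blue); there is no depth.
- eyes.calibration(name): a dict with "K" (3x3 intrinsics, pixels), "k1" (the pictures are not rectified: a ray, as slopes to the right and down, at radius r is drawn at 1 + k1 r^2 times it, then the intrinsics apply), "R" (3x3) and "t" (3): a world point X has camera coordinates R X + t. Camera axes: x right, y down, z forward; pixel columns grow to the right and rows downward; lengths in m; the calibration is good to about 2 mm. A picture is of the moment at which its call begins: read the wrist's pose just before it. calibration takes no time and is no camera call; for the wrist camera it gives the pose at the moment of the call.
- robot.close_job(): hands the job in; it is judged then, once.
Trained networks look in the newest picture that a camera, given by its name, has taken for a name from the list of things; names that differ only in an ending like _2 or _b are one class to them, and where a whole thing is asked for, a point or a joint stands for the part that bears it (a point fixed in the world has none). Each returns a list of dicts, best first, with "conf" (0 to 1); they miss things now and then, are a little off and sometimes report something else, mostly with a low value. They report only what shows in the picture. A call takes as long as a camera call.
- eyes.search_frame(camera, thing): "rect" ([left, top, width, height] in pixels, round what is visible of it).
- eyes.place_of(camera, thing): "xy" ([column, row] in pixels: a listed point, or the origin of a listed thing).
The state is a dict: "t": time; "q": joint angles; "dq": joint speeds; "joint_torque": joint torques, N m; "tool_pos": TCP position; "orientation": TCP orientation; "force": force on the tool from outside, world axes, zero at the start; "wrist_torque": the same for the moment, N m; "opening": finger opening in m; "gripper_force": force on a finger pad.
Only numpy, scipy, OpenCV 4.12 (cv2) and the standard library are available. Lean on these libraries where they do the work, as an engineer would, in place of code of your own. Each camera call takes 0.05 s, during which the arm holds its last target. There are 200 camera calls.

## Task

Slide the clear guard window of the small engraving stand fully open by the tab on its top, then take the wooden wedge by its grip block and push it, flat on the table and thin end first, in through the open window and under the front edge of the hinged bed until the bed just lifts off its rails, by about 3 mm. Finish while still gripping the wedge there: do not let go, raise the bed with the wedge alone and never with the fingers, and leave the two bottles and the tape roll where they are.

Things in the scene. Friction and masses are not known exactly. Their poses are not given: they have to be found in the camera images.
- stand: Engraving stand, fixed to the table (its place and turn differ each time). Origin on the table straight below the middle of the bed's front edge; x axis points inward under the bed (away from the robot), y along the front to the left, z up. Two rails 9 mm high at y = +-58 mm (14 mm wide) carry the bed; between them, y from -51 to +51 mm, the table is free for the wedge.
- opening (a point): Middle of the way in, on the table, 30 mm in front of the bed's edge, below the window frame's top rail (16 mm thick along the stand's x, 46 to 58 mm above the table, from 71 mm right to 185 mm left of this point, on two end posts). Below that rail the way in is free for 55 mm to either side once the window is open; a grey wall stands to the left of it.
- window (a joint): Clear guard window that hangs in the frame and slides along the stand's y axis: 0 = shut, 0.11 = fully open (its end stop), to the left. Light friction of about 1 N; it stays where it is left. It starts shut or up to 25 mm open.
- window_tab (a point): Centre of the black grip tab on top of the window: 14 mm thick (along the stand's x), 40 mm long (along y), 32 mm high, from 59 to 91 mm above the table. Moves with the window.
- bed: Steel bed plate of the stand, 114 x 130 x 10 mm, with a small wooden plaque clamped on it as the workpiece; hinged at its back. Origin on the hinge axis, 110 mm behind the front edge and 14 mm above the table; the front edge swings up. It rests by its own weight on the rails (the front edge presses with 2 to 5 N).
- bed_edge (a point): Middle of the underside of the bed's front edge (the edge is a round nose, radius 5 mm). 9 mm above the table when the bed rests; the lift of the bed is this point's height less 9 mm.
- wedge_grip (a point): Centre of the wedge's grip block, 20 mm above the wedge's underside. The block is 28 x 28 mm and 40 mm high. x points along the blade to the thin end, z up. The thin end is 154 mm from the block's centre.
- wedge: Loose wooden wedge, 0.12 kg, flat on the table at first; origin under the block's centre, x towards the thin end. Blade 28 mm wide, 3 mm thick at the thin end, thickening evenly to 18 mm at 34 mm from the block's centre. It touches the resting bed with the thin end 48 mm past the edge; each 8 mm more lifts 1 mm: at 3 mm lift the block's centre is 82 mm before the edge.
- paint_orange: Small orange dropper bottle, 25 mm across, 79 mm high, standing; a bystander. Origin at the centre of its underside.
- cement_jar: Square glue bottle with a green cap, 46 mm across, 78 mm high, standing; a bystander. Origin at the centre of its underside.
- tape_blue: Roll of blue tape lying flat, 55 mm across, 18 mm high; a bystander. Origin at the centre of its underside.

How it is judged:
On the way, in this order (a step that is already met when the one before it is completed fails the run):
1. the guard window is slid open, to within 10 mm of its end stop, with the bed still at rest (value of joint window above 0.1 m and height (world z) of bed_edge below 0.0098 m), for 0.2 s.
2. the wedge lifts the bed's front edge off the rails by at least 1 mm (height (world z) of bed_edge above 0.01 m and contact force between bed and wedge above 0.3 N), for 0.2 s.
At the end, for the whole second after the job is handed in: The wedge, flat on the table (tilt under 0.06 rad) and still gripped (over 2 N), alone carries the bed with its front edge 1 to 6 mm above its rest; the bed is still, fingers and arm do not touch it, and the window is within 15 mm of its open stop (height (world z) of bed_edge between 0.01 and 0.015 m and contact force between bed and wedge above 0.5 N and contact force between bed and the arm below 0.3 N and contact force between bed and the fingers below 0.3 N and contact force between the fingers and wedge above 2 N and height (world z) of wedge_grip below 0.024 m and angle between wedge_grip's own z axis and vertical below 0.06 rad and angular speed of bed below 0.05 rad/s and value of joint window above 0.095 m); the arm keeps its last pose, push and grip.
It fails at once if the fingers or the arm push or lift the bed (over 3 N) (contact force between bed and the fingers above 3 N or contact force between bed and the arm above 3 N).
It fails at once if a bystander (orange bottle, glue bottle, tape roll) is moved more than 20 mm (distance of any of paint_orange, cement_jar, tape_blue from where it was at the start of the episode above 0.02 m).
It also fails if it takes over 56 s, if anything falls off the work surface, if the arm or the gripper's body presses on something with over 40 N, if the wrist force passes 120 N, or if a joint passes its speed limit or range.

## Working session

There is one attempt and no reset: what is moved stays moved. The work goes in short steps, Python scripts to look and compute and a tool call to move; the robot and the scene stay as the last step left them, time stands still between calls to the robot, and variables do not carry over. Pictures are saved under pics/ and viewed, at most 10 in all, crops included, and the job is handed in when it is done.

Besides the shell and the picture viewer there is one more tool, called after "Call:" in YAML: its name, and indented under it one key for each argument. apply_moves: Moves the arm, as the interface text tells. Its arguments: {"type":"object","properties":{"steps":{"type":"array"},"grip_force":{"type":"number"}},"required":["steps"]}

```bash
mkdir -p pics; cat > h.py <<'E'
import numpy as np, cv2
from scipy.spatial.transform import Rotation as Rn
from plant import robot, eyes
def ray(cal,uv):
    K=np.array(cal["K"]);R=np.array(cal["R"]);t=np.array(cal["t"])
    d=np.array([(uv[0]-K[0,2])/K[0,0],(uv[1]-K[1,2])/K[1,1]])
    u=d.copy()
    for _ in range(20): u=d/(1+cal["k1"]*(u@u))
    return -R.T@t, R.T@np.array([u[0],u[1],1.])
def onz(cal,uv,z):
    c,d=ray(cal,uv); return c+d*(z-c[2])/d[2]
def proj(cal,X):
    R=np.array(cal["R"]);p=R@np.array(X)+np.array(cal["t"]);u=p[:2]/p[2];u=u*(1+cal["k1"]*(u@u));K=np.array(cal["K"])
    return K[0,0]*u[0]+K[0,2],K[1,1]*u[1]+K[1,2]
E
python3 - <<'E'
from h import *
np.set_printoptions(precision=4,suppress=True)
s=robot.read_state();print(s["t"],s["tool_pos"],s["orientation"],s["opening"],robot.grip_point_offset)
hs=dict(opening=0,window_tab=.075,bed_edge=.009,wedge_grip=.02,wedge=0,stand=0,bed=.014,paint_orange=0,cement_jar=0,tape_blue=0)
ims=[]
for c in ["top","side"]:
    im=eyes.read_camera(c);ims.append(im);cal=eyes.calibration(c)
    print(c,-np.array(cal["R"]).T@np.array(cal["t"]))
    for n,z in hs.items():
        for r in eyes.place_of(c,n)[:2]: print(c,n,round(r["conf"],2),np.round(r["xy"],1),onz(cal,r["xy"],z))
for n,im in zip(["top","side"],ims): cv2.imwrite(f"pics/{n}0.png",cv2.resize(im[:,:,::-1],(800,600)))
E
```

```text
0.0 [0.1701 0.5748 0.2176] [-0.4505 -3.1087  0.0028] 0.09286666051301523 0.0188
top [ 0.113  -0.045   1.5927]
top opening 0.68 [237.8 176.2] [0.5927 0.1517 0.    ]
top window_tab 0.43 [230.2 168.8] [0.5904 0.1733 0.075 ]
top bed_edge 0.69 [236.2 170.2] [0.6105 0.161  0.009 ]
top wedge_grip 0.84 [168.9 210.8] [0.4173 0.3521 0.02  ]
top wedge_grip 0.36 [240.  169.8] [0.6112 0.1469 0.02  ]
top wedge 0.9 [168.5 215.5] [0.4048 0.3541 0.    ]
top stand 0.91 [239.1 168.2] [0.6227 0.1538 0.    ]
top bed 0.61 [247.3 136.4] [0.7416 0.1498 0.014 ]
top bed 0.58 [301.  235.7] [ 0.4272 -0.1051  0.014 ]
top paint_orange 0.62 [237.9 176.9] [0.5903 0.1507 0.    ]
top paint_orange 0.52 [328.6 241.9] [ 0.4283 -0.201   0.    ]
top cement_jar 0.74 [245.5 140.6] [0.7299 0.1544 0.    ]
top cement_jar 0.58 [349.7 248.2] [ 0.4219 -0.2743  0.    ]
top tape_blue 0.71 [300.3 235.9] [ 0.4288 -0.1034  0.    ]
side [ 0.1657 -0.7134  0.6829]
side opening 0.67 [247.4 198.5] [0.5742 0.1433 0.    ]
side window_tab 0.51 [245.7 174.4] [0.5791 0.1669 0.075 ]
side bed_edge 0.91 [257.5 190.3] [0.6176 0.1591 0.009 ]
side wedge_grip 0.69 [179.7 172.8] [0.4188 0.3487 0.02  ]
side wedge 0.81 [179.6 175.2] [0.4216 0.3658 0.    ]
side wedge 0.22 [258.1 193.8] [0.6165 0.1522 0.    ]
side stand 0.8 [256.2 195.2] [0.6075 0.1477 0.    ]
side bed 0.61 [287.9 180.9] [0.7309 0.1595 0.014 ]
side paint_orange 0.7 [252.9 290.3] [ 0.429  -0.1941  0.    ]
side tape_blue 0.62 [236.3 268.7] [ 0.4215 -0.1152  0.    ]
```

View pics/top0.png

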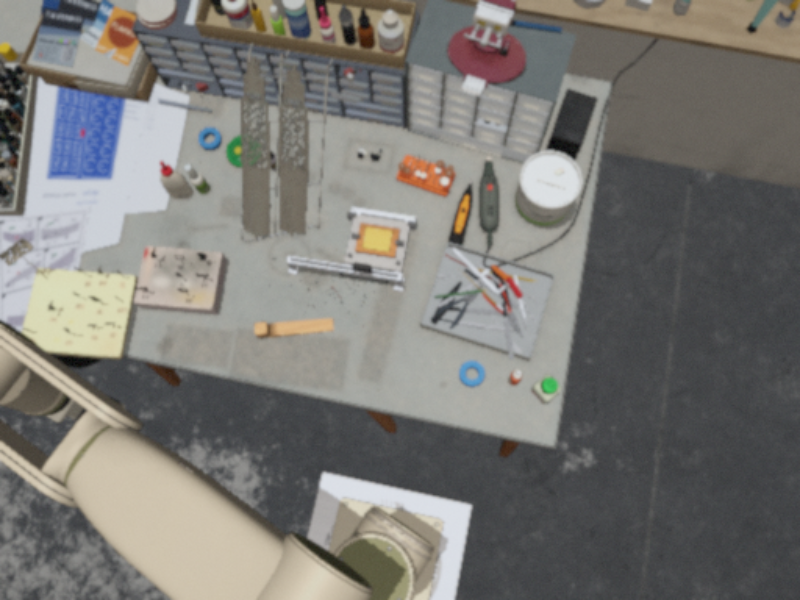

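View pics/side0.png

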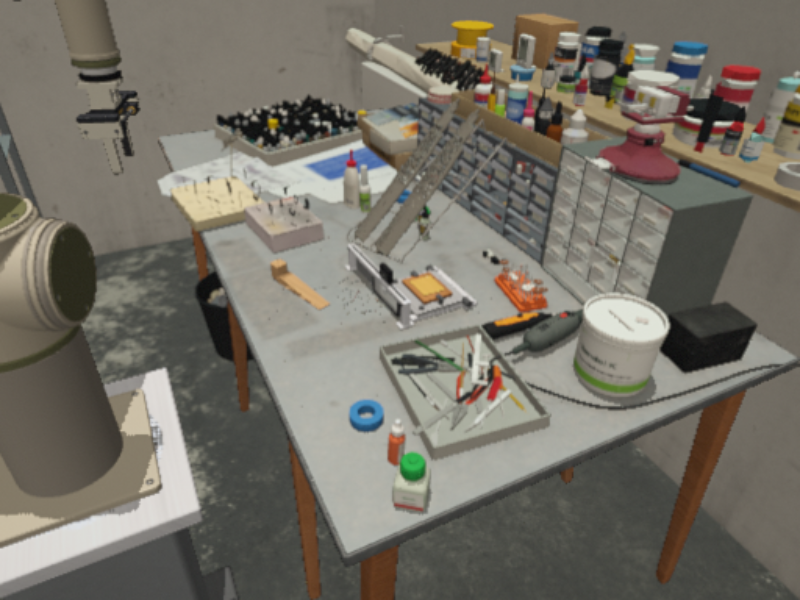

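The top view shows the stand near (375,250), tab at (362,268), window frame from (290,265) to (402,285). The wedge block is at (262,330) and its thin end at (333,325). The bystanders sit well to the right, at (470–545,375–390). Next I work out the yaws and the move to a close view.

```bash
cat >> h.py <<'E'
np.set_printoptions(precision=4,suppress=True)
def move_to(p,Rt):
    "rows (units) in tool frame for target"
    s=robot.read_state();R0=Rn.from_rotvec(s["orientation"])
    d=R0.inv().apply(np.array(p)-s["tool_pos"])/.03
    w=(R0.inv()*Rt).as_rotvec()/np.radians(6)
    print("shift units",d,"turn units",w)
def down(yaw): # tool z down, tool y (closing) horizontal at angle yaw from world x
    y=np.array([np.cos(yaw),np.sin(yaw),0]);z=np.array([0,0,-1.]);x=np.cross(y,z)
    return Rn.from_matrix(np.c_[x,y,z])
E
python3 - <<'E'
from h import *
cal=eyes.calibration("top");k=.64
P=lambda u,v,z:onz(cal,(u*k,v*k),z)
a,b=P(290,263,.058),P(402,281,.058);print(a,b,"yaw y-axis",np.degrees(np.arctan2(*(a-b)[[1,0]])))
a,b=P(262,330,.03),P(333,325,.0);print(a,b,"wedge yaw",np.degrees(np.arctan2(*(b-a)[[1,0]])))
s=robot.read_state();print(Rn.from_rotvec(s["orientation"]).as_matrix())
w=eyes.calibration("wrist");print(w, Rn.from_rotvec(s["orientation"]).inv().apply(-np.array(w["R"]).T@w["t"]-s["tool_pos"]))
move_to([.52,.2,.33],down(0)); move_to([.52,.2,.33],down(np.pi))
E
```

```text
[0.5661 0.3255 0.058 ] [0.5762 0.077  0.058 ] yaw y-axis 92.34020254162498
[0.4131 0.3532 0.03  ] [0.4625 0.2097 0.    ] wedge yaw -71.0358369711763
[[-0.9589  0.2839 -0.    ]
 [ 0.2839  0.9589 -0.    ]
 [ 0.     -0.     -1.    ]]
{'K': array([[288.8035,   0.    , 256.9688],
       [  0.    , 288.8035, 195.0681],
       [  0.    ,   0.    ,   1.    ]]), 'k1': -0.05130091077473744, 'R': array([[ 0.2836,  0.9589,  0.    ],
       [ 0.92  , -0.2721,  0.2821],
       [ 0.2705, -0.08  , -0.9594]]), 't': array([-0.5997, -0.0319,  0.3917])} [ 0.08   -0.0003 -0.1661]
shift units [-14.7292  -8.6871  -3.7123] turn units [-0.0004  0.0002 12.2515]
shift units [-14.7292  -8.6871  -3.7123] turn units [ -0.0002  -0.0004 -17.7485]
```

Call:
apply_moves:
  steps: [-0.5,-0.3,-0.5,0,0,0,100,-1,-0.6,-0.5,0,0,0,100,-1,-0.65,-0.5,0,0,0,100,-1,-0.65,-0.5,0,0,0,100,-1,-0.65,0,0,0,0,100,-1,-0.65,0,0,0,0,100,-1,-0.65,0,0,0,0,100,-1,-0.65,0,0,0,-0.7,100,-1,-0.65,0,0,0,-0.7,100,-1,-0.65,0,0,0,-0.7,100,-1,-0.65,0,0,0,-0.7,100,-0.5,-0.3,0,0,0,0,100]

```text
t: 2.1
tool_pos: [0.4434, 0.2911, 0.2788]
orientation: [-0.012, 3.14, -0.001]
force: [-0.6, 0.6, 0.1]
opening: 0.0931
gripper_force: 0.0
```

```bash
cat > look.py <<'E'
import sys
from h import *
def look(tag,save=True):
    s=robot.read_state();im=eyes.read_camera("wrist");cal=eyes.calibration("wrist")
    print(s["t"],s["tool_pos"],Rn.from_rotvec(s["orientation"]).as_matrix()[:,1],s["opening"])
    hs=dict(opening=0,window_tab=.075,bed_edge=.009,wedge_grip=.02,wedge=0,stand=0,bed=.014)
    for n,z in hs.items():
        for r in eyes.place_of("wrist",n)[:1]: print(n,round(r["conf"],2),np.round(r["xy"],1),onz(cal,r["xy"],z))
    cv2.imwrite(f"pics/{tag}.png",cv2.resize(im[:,:,::-1],(800,600),interpolation=cv2.INTER_CUBIC))
    np.savez(tag+".npz",K=cal["K"],k1=cal["k1"],R=cal["R"],t=cal["t"])
look(sys.argv[1])
E
python3 look.py w1
```

```text
2.1 [0.4434 0.2911 0.2788] [-0.0078  1.     -0.0007] 0.0931129466438219
opening 0.69 [173.8 241.8] [0.5791 0.1495 0.    ]
bed_edge 0.7 [174.2 264.6] [0.6176 0.1495 0.009 ]
wedge_grip 0.64 [302.6 143.3] [0.411  0.3567 0.02  ]
wedge 0.92 [299.8 141.7] [0.4108 0.3555 0.    ]
bed 0.95 [185.2 314.5] [0.716  0.1621 0.014 ]
```

View pics/w1.png

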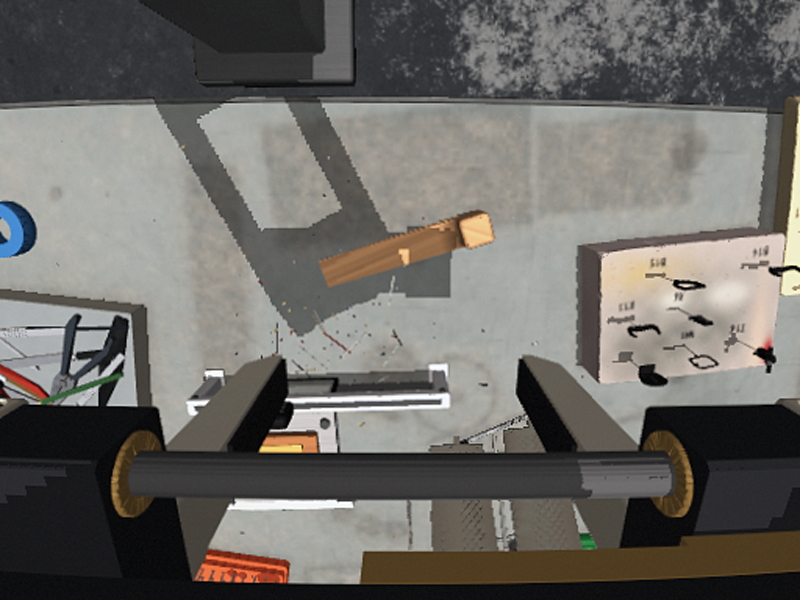

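The wedge block is at (477,230) with its thin end at (325,275). The stand is partly hidden by the left finger, with the tab near (285,412). I move forward for a clear view.

Call:
apply_moves:
  steps: [-0.75,-0.7,-0.1,0,0,0,100,-0.75,-0.7,-0.1,0,0,0,100,-0.75,-0.7,-0.1,0,0,0,100,-0.75,-0.7,-0.1,0,0,0,100,-0.75,-0.7,-0.1,0,0,0,100,-0.75,-0.7,-0.1,0,0,0,100,-0.7,-0.5,-0.1,0,0,0,100,0,0,0,0,0,0,100,0,0,0,0,0,0,100]

```text
t: 3.25
tool_pos: [0.5979, 0.1538, 0.2993]
orientation: [0.007, -3.141, -0.0]
force: [0.5, 0.5, 0.1]
opening: 0.0929
gripper_force: 0.0
```

```bash
python3 look.py w2
```

```text
3.25 [0.5979 0.1538 0.2993] [-0.0045  1.      0.0001] 0.09290561762720183
opening 0.59 [262.5 231.8] [0.7207 0.1652 0.    ]
window_tab 0.59 [271.2 161.2] [0.5837 0.1741 0.075 ]
bed_edge 0.71 [256.8 172.9] [0.614  0.1547 0.009 ]
wedge_grip 0.56 [400.8  34.1] [0.4088 0.3579 0.02  ]
wedge 0.63 [396.5  37.3] [0.4085 0.361  0.    ]
stand 0.94 [251.2 165.3] [0.6034 0.1455 0.    ]
bed 0.97 [261.3 231.5] [0.7141 0.1629 0.014 ]
```

View pics/w2.png

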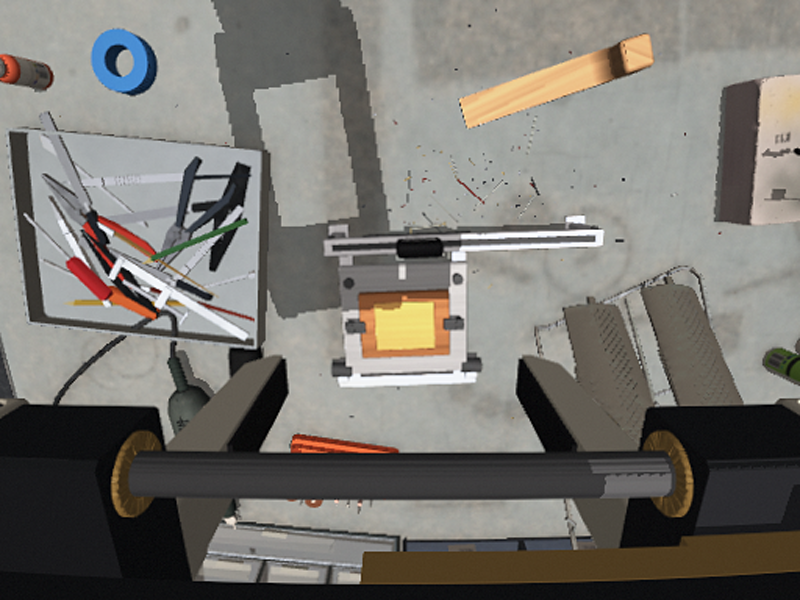

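Clear view: frame rail from (325,247) to (603,238), tab top at (419,247), plaque at (405,325), wedge block at (637,53) and thin end at (463,115).

```bash
python3 - <<'E'
from h import *
d=np.load("w2.npz");cal={k:d[k] for k in d};cal["k1"]=float(cal["k1"])
k=.64
P=lambda u,v,z:onz(cal,((u+.5)*k-.5,(v+.5)*k-.5),z)
R_,L=P(325,247,.058),P(603,238,.058);e=(L-R_)/np.linalg.norm(L-R_);print(R_,L,np.linalg.norm(L-R_),"yaw",np.degrees(np.arctan2(e[1],e[0]))-90)
op=R_+e*.071;ix=np.array([e[1],-e[0],0]);print("opening",op,"edge",op+.03*ix)
print("tab top",P(419,242,.091),"tab y rel",(P(419,242,.091)-op)@e,(P(419,242,.091)-op)@ix)
a,b=P(340,380,.015),P(477,380,.015);f=b-a;print("back yaw",np.degrees(np.arctan2(f[1],f[0]))-90,a,b)
t=(P(460,100,.003)+P(468,127,.003))/2;g=P(637,50,.04);print("tip",t,"block",g,np.linalg.norm((t-g)[:2]),"yaw",np.degrees(np.arctan2(*(t-g)[[1,0]])))
move_to([0,0,0],down(0))
E
```

```text
[0.5823 0.0849 0.058 ] [0.5721 0.3382 0.058 ] 0.2534871564646016 yaw 2.313670507884993
opening [0.5794 0.1559 0.058 ] edge [0.6094 0.1571 0.058 ]
tab top [0.5725 0.169  0.091 ] tab y rel 0.013370931048953129 -0.0064342044278716485
back yaw 0.3146532664739965 [0.7355 0.0879 0.015 ] [0.7347 0.2382 0.015 ]
tip [0.4613 0.2137 0.003 ] block [0.4105 0.3577 0.04  ] 0.15271188004056743 yaw -70.54235724948921
shift units [19.9438 -5.0237  9.9895] turn units [ 0.003   0.0014 15.0627]
```

Call:
apply_moves:
  steps: [0,0,0.3,0,0,1,60,0,0,0.3,0,0,1,60,0,0,0.3,0,0,1,60,0,0,0.3,0,0,1,60,0,0,0.3,0,0,1,60,0,0,0.3,0,0,1,60,0,0,0.3,0,0,1,60,0,0,0.3,0,0,1,60,0,0,0.3,0,0,1,60,0,0,0.3,0,0,1,60,0,0,0.3,0,0,1,60,0,0,0.3,0,0,1,60]

```text
t: 4.65
tool_pos: [0.5975, 0.1542, 0.1913]
orientation: [1.846, 2.542, 0.0]
force: [-0.1, 0.5, 0.9]
opening: 0.0553
gripper_force: 0.0
```

Call:
apply_moves:
  steps: [0,0,0,0,0,1,60,0,0,0,0,0,1,60,0,0,0,0,0,0.66,60,0.25,-0.3,0,0,0,0,60,0.25,-0.3,0,0,0,0,60,0,0,0,0,0,0,60]

```text
t: 5.15
tool_pos: [0.5772, 0.17, 0.1917]
orientation: [-2.17, -2.27, 0.0]
force: [0.2, -0.8, -0.3]
opening: 0.0557
gripper_force: 0.0
```

```bash
python3 look.py w3; python3 -c "
from h import *
move_to([.578,.169,.064],down(np.radians(2.3)))"
```

```text
5.15 [0.5772 0.17   0.1917] [ 0.999   0.0451 -0.0008] 0.05572750478262267
window_tab 0.6 [260.8 192.9] [0.5805 0.1674 0.075 ]
bed_edge 0.59 [282.6 193.5] [0.6097 0.149  0.009 ]
wedge 0.64 [117.4   3.8] [0.412  0.3582 0.    ]
stand 0.68 [279.2 187.8] [0.6057 0.1539 0.    ]
bed 0.78 [379.1 189.3] [0.7291 0.1614 0.014 ]
shift units [ 0.038  -0.0399  4.2541] turn units [-0.      0.0005  0.0084]
```

View pics/w3.png

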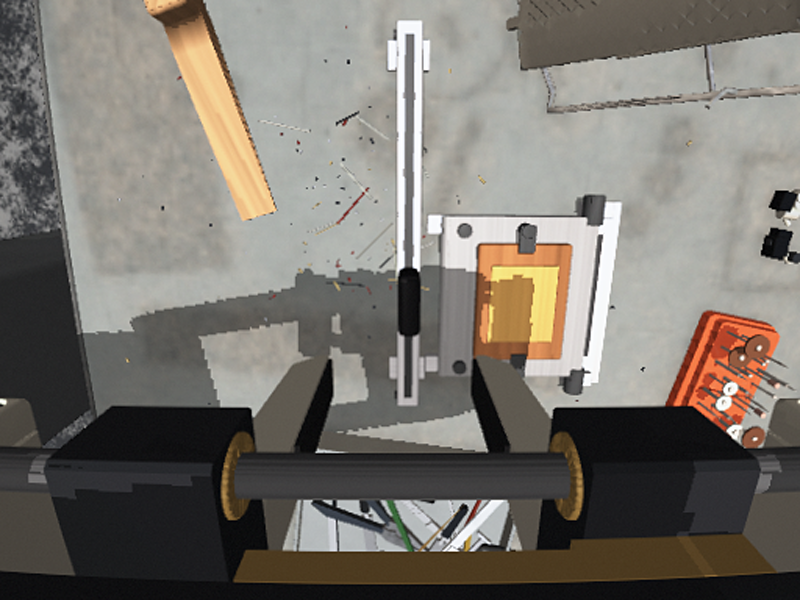

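The tab (409,302) and the rail, which runs from (410,22) to (407,403), are centred between the fingers at column ~404. I descend and grip.

```bash
python3 - <<'E'
from h import *
d=np.load("w3.npz");cal={k:d[k] for k in d};cal["k1"]=float(cal["k1"])
k=.64
P=lambda u,v,z:onz(cal,((u+.5)*k-.5,(v+.5)*k-.5),z)
R_,L=P(407,403,.058),P(410,22,.058);e=(L-R_)/np.linalg.norm(L-R_);print(R_,L,np.linalg.norm(L-R_),"yaw",np.degrees(np.arctan2(e[1],e[0]))-90)
op=R_+e*.071;print("opening",op);print("tab",P(409,270,.091),P(409,334,.091))
for p in [(441,216),(440,376),(600,216),(585,376)]: print(P(*p,.019))
E
```

```text
[0.5842 0.0844 0.058 ] [0.5739 0.3357 0.058 ] 0.25148237286885206 yaw 2.352612915586718
opening [0.5813 0.1554 0.058 ]
tab [0.5798 0.1918 0.091 ] [0.5819 0.1509 0.091 ]
[0.6034 0.2186 0.019 ]
[0.6116 0.0892 0.019 ]
[0.7225 0.2246 0.019 ]
[0.732  0.0941 0.019 ]
```

Call:
apply_moves:
  steps: [0,0,0.5,0,0,0,55,0,0,0.8,0,0,0,55,0,0,0.8,0,0,0,55,0,0,0.7,0,0,0,55,0,0,0.6,0,0,0,55,0,0,0.4,0,0,0,55,0,0,0.3,0,0,0,55,0,0,0,0,0,0,55]

```text
t: 6.22
tool_pos: [0.5779, 0.1677, 0.0665]
orientation: [-2.174, -2.265, 0.004]
force: [-0.6, 0.2, -0.2]
opening: 0.051
gripper_force: 0.0
```

Call:
apply_moves:
  steps: [0,0,0,0,0,0,0,0,0,0,0,0,0,0,0,0,0,0,0,0,0,0,0,0,0,0,0,0,0,0,0,0,0,0,0,0,0,0,0,0,0,0,0,0,0,0,0,0,0,0,0,0,0,0,0,0]
  grip_force: 6

```text
t: 6.88
tool_pos: [0.5814, 0.1683, 0.0694]
orientation: [2.173, 2.264, 0.006]
force: [11.6, 1.6, -6.2]
opening: 0.0142
gripper_force: 6.0
```

Call:
apply_moves:
  steps: [0,0.1,0,0,0,0,0,0.2,0,0,0,0,0,0,0.3,0,0,0,0,0,0,0.35,0,0,0,0,0,0,0.35,0,0,0,0,0,0,0.35,0,0,0,0,0,0,0.35,0,0,0,0,0,0,0.35,0,0,0,0,0,0,0.3,0,0,0,0,0,0,0.2,0,0,0,0,0,0,0,0,0,0,0,0,0,0,0,0,0,0,0,0]

```text
t: 7.88
tool_pos: [0.578, 0.2515, 0.0692]
orientation: [-2.173, -2.267, 0.001]
force: [-5.6, 0.6, 5.9]
opening: 0.0141
gripper_force: 6.0
```

Call:
apply_moves:
  steps: [0.2,0,0,0,0,0,0,0.2,0,0,0,0,0,0,0.2,0,0,0,0,0,0,0.2,0,0,0,0,0,0,0.2,0,0,0,0,0,0,0,0,0,0,0,0,0,0,0,0,0,0,0,0]

```text
t: 8.47
tool_pos: [0.5767, 0.2794, 0.0679]
orientation: [2.175, 2.266, -0.005]
force: [-2.1, -3.7, 1.4]
opening: 0.0143
gripper_force: 6.0
```

Call:
apply_moves:
  steps: [0.15,0,0,0,0,0,0,0,0,0,0,0,0,0,0,0,0,0,0,0,0,0,0,0,0,0,0,0]

```text
t: 8.8
tool_pos: [0.5765, 0.2834, 0.0677]
orientation: [2.176, 2.266, -0.006]
force: [-3.0, -5.0, 0.1]
opening: 0.0138
gripper_force: 6.0
```

Call:
apply_moves:
  steps: [-0.1,0,0,0,0,0,0,0,0,0,0,0,0,55,0,0,0,0,0,0,55,0,0,0,0,0,0,55,0,0,0,0,0,0,55,0,0,0,0,0,0,55,0,0,-0.3,0,0,0,55,0,0,-0.8,0,0,0,55,0,0,-0.9,0,0,0,55,0,0,-0.9,0,0,0,55,0,0,-0.6,0,0,0,55,0,0,0,0,0,0,55]

```text
t: 9.8
tool_pos: [0.5803, 0.2834, 0.1806]
orientation: [2.172, 2.264, 0.013]
force: [0.4, -0.1, 1.1]
opening: 0.0513
gripper_force: 0.0
```

Call:
apply_moves:
  steps: [0.35,-0.7,0,0,0,0,70,0.35,-0.7,0,0,0,0,70,0.35,-0.7,0,0,0,0,70,0.35,-0.7,0,0,0,0,70,0.35,-0.7,0,0,0,0,70,0.35,-0.7,0,0,0,0,70,0.35,-0.7,0,0,0,0,70,0.35,-0.5,0,0,0,0,70,0,0,0,0,0,-1,70,0,0,0,0,0,-1,70,0,0,0,0,0,-0.87,70,0,0,0,0,0,0,70]

```text
t: 10.8
tool_pos: [0.4116, 0.3594, 0.1732]
orientation: [-1.805, -2.571, 0.001]
force: [-0.8, 0.4, 0.0]
opening: 0.0653
gripper_force: 0.0
```

```bash
python3 look.py w4; python3 - <<'E'
from h import *
move_to([.4105,.3577,.006],down(np.radians(19.5)))
im=eyes.read_camera("top");cal=eyes.calibration("top")
for r in eyes.place_of("top","window_tab")[:2]: print(r["conf"],onz(cal,r["xy"],.075))
im=eyes.read_camera("side");cal=eyes.calibration("side")
for r in eyes.place_of("side","window_tab")[:2]: print(r["conf"],onz(cal,r["xy"],.075))
E
```

```text
10.8 [0.4116 0.3594 0.1732] [ 0.9406  0.3395 -0.0005] 0.0653359472657109
wedge_grip 0.88 [260.7 180.7] [0.4137 0.3624 0.02  ]
wedge 0.68 [258.1 179. ] [0.4119 0.3589 0.    ]
stand 0.65 [333.2 350.4] [0.6048 0.1501 0.    ]
bed 0.2 [257.9 181.3] [0.4114 0.3593 0.014 ]
shift units [-0.0332 -0.0704  5.5861] turn units [-0.0007  0.0002  0.0009]
0.54 [0.5707 0.26   0.075 ]
0.66 [0.5759 0.2703 0.075 ]
```

View pics/w4.png

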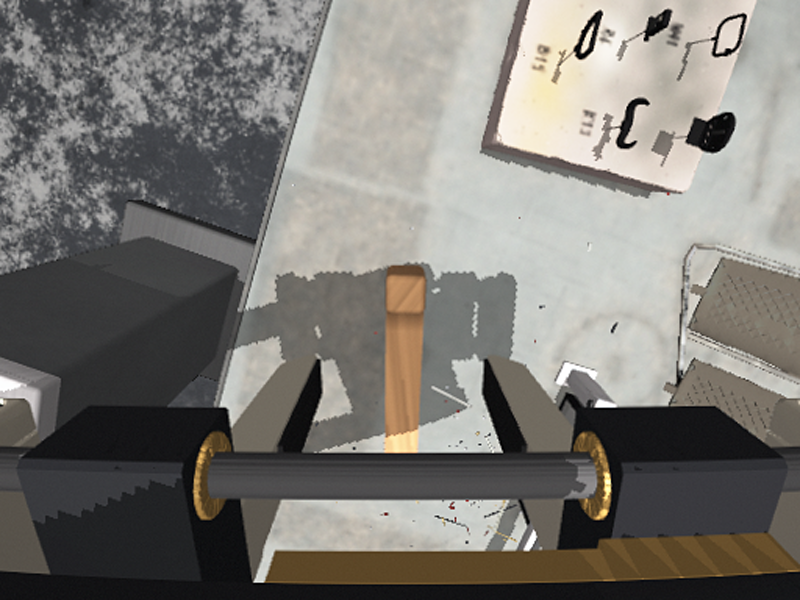

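The wedge block top at (406,290) is centred and aligned between the fingers. I descend straight and grip.

Call:
apply_moves:
  steps: [0,0,0.5,0,0,0,70,0,0,0.9,0,0,0,70,0,0,0.9,0,0,0,70,0,0,0.9,0,0,0,70,0,0,0.9,0,0,0,70,0,0,0.7,0,0,0,70,0,0,0.4,0,0,0,70,0,0,0.25,0,0,0,70,0,0,0.1,0,0,0,70,0,0,0,0,0,0,70]

```text
t: 12.23
tool_pos: [0.4124, 0.3596, 0.0074]
orientation: [1.812, 2.567, 0.0]
force: [-0.3, -0.4, 1.0]
opening: 0.0651
gripper_force: 0.0
```

Call:
apply_moves:
  steps: [0,0,0,0,0,0,0,0,0,0,0,0,0,0,0,0,0,0,0,0,0,0,0,0,0,0,0,0,0,0,0,0,0,0,0,0,0,0,0,0,0,0,0,0,0,0,0,0,0]
  grip_force: 25

```text
t: 12.82
tool_pos: [0.4124, 0.3596, 0.0075]
orientation: [1.811, 2.566, 0.001]
force: [0.3, 1.6, 1.3]
opening: 0.0277
gripper_force: 25.0
```

Call:
apply_moves:
  steps: [0,0,-0.5,0,0,0,0,0,0,-0.8,0,0,0,0,0,0,-0.2,0,0,-0.5,0,0,0,0,0,0,-1,0,0,0,0,0,0,-1,0,0,0,0,0,0,-1,0,0,0,0,0,0,-1,0,0,0,0,0,0,-1,0,0,0,0,0,0,-0.5,0,-0.2,-0.4,0,0,0,0,0,-0.5,-0.75,0,0,0,0,0]

```text
t: 13.73
tool_pos: [0.4096, 0.3205, 0.0522]
orientation: [-0.926, -3.002, -0.002]
force: [1.2, 0.1, -0.6]
opening: 0.0279
gripper_force: 25.0
```

Call:
apply_moves:
  steps: [-0.5,-0.8,0,0,0,0,0,-0.5,-0.8,0,0,0,0,0,-0.5,-0.8,0,0,0,0,0,-0.5,-0.8,0,0,0,0,0,-0.5,-0.8,0,0,0,0,0,-0.5,-0.8,0,0,0,-0.5,0,0,0,0,0,0,-1,0,0,0,0,0,0,-1,0,0,0,0,0,0,-1,0,0,0,0,0,0,-1,0,0,0,0,0,0,-1,0,0,0,0,0,0,-0.5,0]

```text
t: 14.73
tool_pos: [0.4024, 0.1493, 0.0519]
orientation: [0.052, -3.141, 0.0]
force: [-0.4, -0.1, -0.7]
opening: 0.0279
gripper_force: 25.0
```

```bash
python3 look.py w5; python3 - <<'E'
from h import *
move_to([.4037,.1483,.0075],down(np.radians(92.35)))
E
```

```text
14.7333 [0.4024 0.1493 0.0519] [-0.0332  0.9994 -0.0001] 0.02785986721830974
wedge 0.74 [256.3 237.5] [0.4229 0.1496 0.    ]
stand 0.59 [256.9 238.1] [0.4234 0.1502 0.    ]
shift units [-0.0327 -0.0394  1.4871] turn units [-0.     -0.0008 -0.1394]
```

View pics/w5.png

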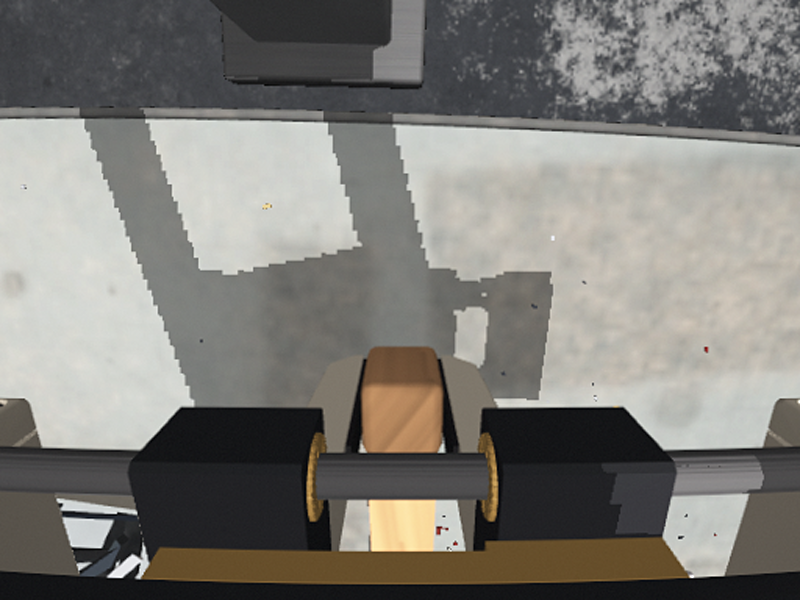

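The wedge is held squarely, with its block at (402,400) between the pads. I lower it to the table in line with the opening, then check from the fixed cameras.

Call:
apply_moves:
  steps: [0,0,0.3,0,0,-0.14,0,-0.03,-0.04,0.5,0,0,0,0,0,0,0.4,0,0,0,0,0,0,0.2,0,0,0,0,0,0,0.08,0,0,0,0,0,0,0,0,0,0,0,0,0,0,0,0,0,0]

```text
t: 15.72
tool_pos: [0.4037, 0.1483, 0.0076]
orientation: [0.066, -3.141, 0.0]
force: [0.1, -1.4, -1.0]
opening: 0.0279
gripper_force: 25.0
```

```bash
python3 - <<'E'
from h import *
s=robot.read_state();print(s["t"],s["tool_pos"],s["force"])
S=np.array([.6105,.1568,0]);c,n=np.cos(np.radians(2.35)),np.sin(np.radians(2.35))
T=lambda p:S+np.array([c*p[0]-n*p[1],n*p[0]+c*p[1],p[2]])
out=[]
for cam in ["top","side"]:
    im=eyes.read_camera(cam);cal=eyes.calibration(cam)
    for r in eyes.place_of(cam,"window_tab")[:2]: print(cam,r["conf"],r["xy"],onz(cal,r["xy"],.075))
    u,v=np.int32(proj(cal,[.52,.2,.03])); w=np.int32([max(0,u-64),max(0,v-48)])
    im=cv2.resize(im[w[1]:w[1]+96,w[0]:w[0]+128,::-1],None,fx=6,fy=6,interpolation=cv2.INTER_CUBIC)
    for p in [(-.03,-.071,.058),(-.03,.185,.058),(0,-.051,.009),(0,.051,.009),(-.03,.125,.091)]:
        q=(np.array(proj(cal,T(p)))-w+.5)*6; cv2.circle(im,(int(q[0]),int(q[1])),4,(0,0,255),1)
    out.append(im)
cv2.imwrite("pics/c6.png",cv2.resize(np.vstack(out),None,fx=.52,fy=.52,interpolation=cv2.INTER_AREA));print(np.vstack(out).shape)
E
```

```text
15.7167 [0.4037 0.1483 0.0076] [ 0.0736 -1.3776 -1.0388]
top 0.55 [204.1, 167.4] [0.5771 0.2609 0.075 ]
side 0.48 [231.5, 160.9] [0.5722 0.2618 0.075 ]
(1152, 768, 3)
```

View pics/c6.png

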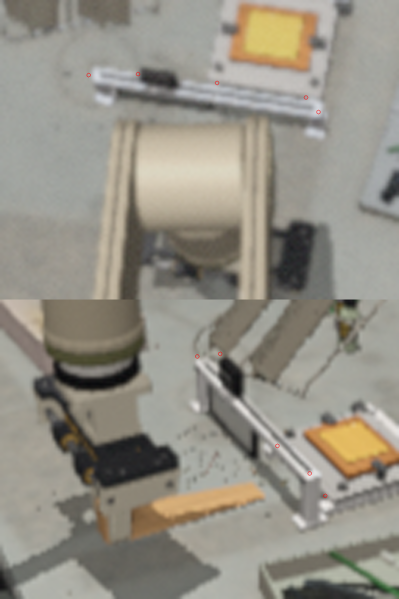

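The dots match the frame, and the tab sits about 105 mm left of the opening, consistent with the stop I felt. The blade lies flat in line with the opening. I push in.

Call:
apply_moves:
  steps: [-0.2,0,0,0,0,0,0,-0.35,0,0,0,0,0,0,-0.4,0,0,0,0,0,0,-0.4,0,0,0,0,0,0,-0.4,0,0,0,0,0,0,-0.4,0,0,0,0,0,0,-0.4,0,0,0,0,0,0,-0.35,0,0,0,0,0,0,-0.2,0,0,0,0,0,0,-0.1,0,0,0,0,0,0,0,0,0,0,0,0,0,0,0,0,0,0,0,0]

```text
t: 16.92
tool_pos: [0.4993, 0.1523, 0.0075]
orientation: [0.066, -3.14, 0.0]
force: [-0.2, -0.1, -0.2]
opening: 0.0279
gripper_force: 25.0
```

Call:
apply_moves:
  steps: [-0.12,0,0,0,0,0,0,-0.12,0,0,0,0,0,0,-0.12,0,0,0,0,0,0,-0.12,0,0,0,0,0,0,-0.12,0,0,0,0,0,0,-0.12,0,0,0,0,0,0,0,0,0,0,0,0,0,0,0,0,0,0,0,0]

```text
t: 17.58
tool_pos: [0.5202, 0.1532, 0.0073]
orientation: [0.066, -3.139, 0.0]
force: [-5.1, 0.1, -0.4]
opening: 0.0277
gripper_force: 25.0
```

Call:
apply_moves:
  steps: [-0.12,0,0,0,0,0,0,-0.12,0,0,0,0,0,0,-0.1,0,0,0,0,0,0,0,0,0,0,0,0,0,0,0,0,0,0,0,0]

```text
t: 18.0
tool_pos: [0.5307, 0.1536, 0.0073]
orientation: [0.066, -3.14, 0.0]
force: [-3.5, 0.8, -1.4]
opening: 0.028
gripper_force: 25.0
```

```bash
python3 - <<'E'
from h import *
s=robot.read_state();print(s["t"],s["tool_pos"],s["force"])
S=np.array([.6105,.1568,0])
im=eyes.read_camera("side");cal=eyes.calibration("side")
for n,z in [("bed_edge",.012),("wedge_grip",.02),("window_tab",.075)]:
    for r in eyes.place_of("side",n)[:1]: print(n,r["conf"],onz(cal,r["xy"],z))
u,v=np.int32(proj(cal,[.58,.16,.03]));im=im[v-45:v+45,u-60:u+60,::-1]
cv2.imwrite("pics/c7.png",cv2.resize(im,(800,600),interpolation=cv2.INTER_CUBIC))
E
```

```text
18.0 [0.5307 0.1536 0.0073] [-3.4709  0.7961 -1.4249]
bed_edge 0.84 [0.6247 0.1605 0.012 ]
wedge_grip 0.72 [0.543  0.1525 0.02  ]
```

View pics/c7.png

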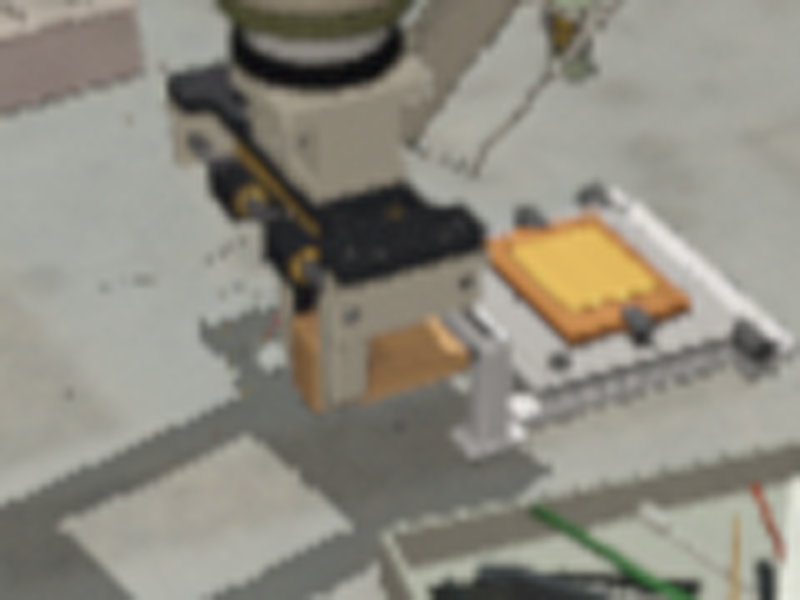

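Call:
apply_moves:
  steps: [0,0,0,0,0,0,0,0,0,0,0,0,0,0,0,0,0,0,0,0,0,0,0,0,0,0,0,0,0,0,0,0,0,0,0,0,0,0,0,0,0,0]

```text
t: 18.7
tool_pos: [0.5313, 0.1536, 0.0076]
orientation: [0.066, -3.141, 0.0]
force: [-3.6, -0.0, -3.8]
opening: 0.0277
gripper_force: 25.0
```

```bash
python3 -c "
from h import *
s=robot.read_state();print(s['t'],s['tool_pos'],s['force'],s['gripper_force'])
print(robot.close_job())"
```

```text
18.7 [0.5313 0.1536 0.0076] [-3.568  -0.0365 -3.7698] 24.999277219176292
the job is handed in; nothing more can be done
None
```

The job is handed in at 18.7 s with no verdict returned: the window was pushed to its stop, and the wedge, still gripped at 25 N and flat on the table, holds the bed up by an estimated 3 mm (worked out from the wedge's position, not measured directly).

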